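# Pack the case caddy with the complete items

### The arm

A 6-joint arm with a two-finger parallel gripper is mounted at the origin on a cart in front of the work surface, level with it; the furniture and walls round the work are solid. World frame = base frame: x ahead of the robot, y to its left, z up, the work surface at z = 0. Lengths are in mm, angles in degrees, forces in N, time in s.
With the tool pointing down it reaches from about 350 to 850 mm from the base axis. Payload 8.1 kg.
Tool frame: the origin (TCP) lies at the very end of the fingers, on their centre line; the grasp point (between the pads) lies 19 mm behind it; z points along the fingers, y is the line along which they close (so a half turn about z gives the same grasp; the last joint's range is limited). The gripper opens to 85 mm and grips with 20 to 120 N. Pads are 22 mm wide; open, the fingers measure 114 mm over their backs; the gripper's body (76 mm by 85 mm) begins 54 mm behind the grasp point. The pads swing forward as they close: fully open they stand 13 mm farther back than shut.
Start: joints at [-70.841, 7.471, 85.268, -0, 87.261, -4.893], TCP at [244.567, -547.898, 231.292] pointing down, gripper open.
Joint ranges: [-169.43, 169.43], [-51.17, 129.36], [1.28, 143.12], [-76.62, 256.62], [0, 156.53], [-152.29, 152.29]. Speed limits (degrees/s): [136.94, 136.94, 159.86, 180, 180, 180].

### API

Orientations are given as [roll, pitch, yaw] about the fixed x, y, z axes, in that order (R = Rz(yaw) Ry(pitch) Rx(roll)).
In Python, from bench import status, viewer, job gives the robot as it stands.
- The arm moves only by the tool arm_command, never from a script. Its argument "targets" is a list that holds one entry, the list of rows, each a list of 7 numbers: the shift along the world's x, y, z in m, then the turn, a rotation vector about the world's x, y, z in rad, then the opening, from -1 (shut) to 1 (fully open). In form: [[[dx, dy, dz, rx, ry, rz, gripper], ...]]. A call has 1 to 10 rows; each row shifts and turns the commanded pose from where the row before left it; what a row does not reach is not made up. A row lasts 1/8 s, in which the tool goes at most 62.5 mm and 10.7 degrees, less where a joint would pass 70% of its speed; a pose out of reach is approached as far as the arm can. A call with a gripper value outside its range is refused whole. The fingers move at their own pace and stop on an object; "force" is the grip in N (left out, the last holds). Time passes only in rows, so rows that do not move let the fingers close. It gives the time, the measured TCP pose, the force, the opening and the grip force at its end, in the units of the state.
- status.sense(): the state, without advancing time (a new reading comes with each control period).
- viewer.snapshot(name): name is "side" or "top" or "wrist"; returns the picture (384x512x3 uint8, red, green, blue); there is no depth.
- viewer.camera_model(name): a dict with "vertical_fov" (degrees; the focal length in pixels is half the picture's height over the tangent of half this angle, whatever the lens; pixels are square), "cx", "cy" (the principal point, pixels), "k1" (the pictures are not rectified: a ray, as slopes to the right and down, at radius r is drawn at 1 + k1 r^2 times it, then the intrinsics apply), "xyz" and "attitude" of the camera in the world. Camera axes: x right, y down, z forward; pixel columns grow to the right and rows downward; lengths in mm; the calibration is good to about 2 mm. A picture is of the moment at which its call begins: read the wrist's pose just before it. camera_model takes no time and is no camera call; for the wrist camera it gives the pose at the moment of the call.
- job.hand_in(): hands the job in; it is judged then, once.
The state is a dict: "time": time; "joint_pos": joint angles; "qd": joint speeds; "joint_efforts": joint torques, N m; "tool_pos": TCP position; "tcp_rot": TCP orientation; "ft_force": force on the tool from outside, world axes, zero at the start; "wrist_torque": the same for the moment, N m; "finger_gap": finger opening in mm; "grip_force": force on a finger pad.
Only numpy, scipy, OpenCV 4.12 (cv2) and the standard library are available. Lean on these libraries where they do the work, as an engineer would, in place of code of your own. Each camera call takes 0.05 s, during which the arm holds its last target. There are 200 camera calls.

### The job

Pack the white caddy tray with the complete items only: lay both wax-filled blocks in the rectangular pocket, one on top of the other with the wax up, stand the capped vial upright in the round well, and let the plunger that has its black tip drop through the funnel, flange first with the tip up, so that it stands in the narrow well below. Leave the look-alikes (the empty cassette, the vial without a cap and the plunger without a tip) standing where they are, and let go of everything at the end.

Things in the scene. Friction and masses are not known exactly. Their poses are not given: they have to be found in the camera images.
- wax_block_1: Finished wax block in a white plastic cassette. 28 x 40 x 2 mm flange, on it a wax slab with dark red tissue, 24 (x) by 34 mm (y, middle at y = +1 mm), 2 to 9 mm above the origin: grasp the slab along x. Origin: centre of underside; x along the 28 mm, z up. 20 g. Anywhere in the row along the front edge, any yaw; behind the row at y > 0 a 0.3 m tall machine (x > 0.48).
- wax_block_2: The other finished wax block, alike. 28 x 40 x 2 mm flange, on it a wax slab with dark red tissue, 24 (x) by 34 mm (y, middle at y = +1 mm), 2 to 9 mm above the origin: grasp the slab along x. Origin: centre of underside; x along the 28 mm, z up. 20 g. Anywhere in the row along the front edge, any yaw; behind the row at y > 0 a 0.3 m tall machine (x > 0.48).
- capped_vial: Small white plastic vial with a yellow screw cap, 27 mm diameter, 50 mm tall, standing; straight body up to 41 mm, cap 16 mm wide above. Origin: centre of the underside, z up its axis. About 40 g. Anywhere in the row along the front edge, any yaw; behind the row at y > 0 a 0.3 m tall machine (x > 0.48).
- tipped_plunger: White plastic plunger with its black rubber tip, 32 mm tall, standing on its 17 to 18 mm wide flange (0 to 6 mm high); above that a stem about 10 mm wide, the tip from 22 to 32 mm. Origin: centre of its underside, z up. About 15 g. Anywhere in the row along the front edge, any yaw; behind the row at y > 0 a 0.3 m tall machine (x > 0.48).
- empty_cassette: Look-alike, to be left alone: an empty white cassette without wax, 28 x 40 x 10 mm, an open basket with dark drain slots in its floor. Origin: centre of the underside, y along the 40 mm. Anywhere in the row along the front edge, any yaw; behind the row at y > 0 a 0.3 m tall machine (x > 0.48).
- open_vial: Look-alike, to be left alone: an open white vial without a cap, 27 mm diameter, with a narrower 19 mm open neck, 48 mm tall. Origin: centre of the underside. Anywhere in the row along the front edge, any yaw; behind the row at y > 0 a 0.3 m tall machine (x > 0.48).
- bare_plunger: Look-alike, to be left alone: an all-white plunger without its rubber tip, 17 mm flange, only 22 mm tall. Origin: centre of the underside. Anywhere in the row along the front edge, any yaw; behind the row at y > 0 a 0.3 m tall machine (x > 0.48).
- pocket_floor (a point): Centre of the floor of the rectangular block pocket, 8 mm above the worktop. Fixed 78 x 78 mm insert, one of three side by side in any order (84 mm apart along y) in the fixed white tray, 14 mm rim. Inside 38 (x) by 52 mm (y); frame 18 mm above this floor: walls at both y ends, short returns at the corners, long sides open for fingers (y -18 to 18 mm). Origin here, z up.
- vial_floor (a point): Centre of the floor of the round vial well, 8 mm above the worktop. Fixed 78 x 78 mm insert, one of three side by side in any order (84 mm apart along y) in the fixed white tray, 14 mm rim. The insert is a solid block with a round hole of 38 mm diameter, 16 mm deep, its top 16 mm above this floor. Axes as the tray's: y along the row, z up.
- funnel_floor (a point): Centre of the floor of the narrow well under the funnel, 8 mm above the worktop. Fixed 78 x 78 mm insert, one of three side by side in any order (84 mm apart along y) in the fixed white tray, 14 mm rim. A metal tube, 28 mm inside, rises 24 mm from this floor, then widens as a funnel to a round mouth 60 mm inside, 46 mm above this floor. Axes as the tray's: y along the row, z up.

How it is judged (in metres and radians):
At the end, for the whole second after the job is handed in: Released, at rest: both blocks flat, wax up, stacked in the pocket (13 mm of centre, undersides under 16 mm up); vial upright on its well floor (9 mm, 0.2 rad); tipped plunger tip up at the bottom of the funnel well (10 mm, 0.4 rad); look-alikes upright within 25 mm of their start (horizontal distance between each of wax_block_1, wax_block_2 and pocket_floor below 0.013 m and z of wax_block_1 in the frame of pocket_floor between -0.005 and 0.016 m and angle between each of wax_block_1, wax_block_2, capped_vial's own z axis and vertical below 0.2 rad and linear speed of each of wax_block_1, wax_block_2, capped_vial, tipped_plunger below 0.02 m/s and angular speed of each of wax_block_1, wax_block_2, capped_vial, tipped_plunger below 0.3 rad/s and z of wax_block_2 in the frame of pocket_floor between -0.005 and 0.016 m and horizontal distance between capped_vial and vial_floor below 0.009 m and z of capped_vial in the frame of vial_floor between -0.005 and 0.006 m and horizontal distance between tipped_plunger and funnel_floor below 0.01 m and z of tipped_plunger in the frame of funnel_floor between -0.005 and 0.008 m and angle between tipped_plunger's own z axis and vertical below 0.4 rad and distance of each of empty_cassette, open_vial, bare_plunger from where it was at the start of the episode below 0.025 m and angle between each of empty_cassette, open_vial, bare_plunger's own z axis and vertical below 0.3 rad); the robot touches nothing.
It fails at once if the empty cassette is pushed, lifted or tipped (distance of empty_cassette from where it was at the start of the episode above 0.025 m or angle between empty_cassette's own z axis and vertical above 0.5 rad).
It fails at once if the open vial is pushed, lifted or tipped (distance of open_vial from where it was at the start of the episode above 0.025 m or angle between open_vial's own z axis and vertical above 0.5 rad).
It fails at once if the bare plunger is pushed, lifted or tipped (distance of bare_plunger from where it was at the start of the episode above 0.025 m or angle between bare_plunger's own z axis and vertical above 0.5 rad).
It also fails if it takes over 128 s, if anything falls off the work surface, if the arm or the gripper's body presses on something with over 40 N, if the wrist force passes 120 N, or if a joint passes its speed limit or range.

## Working session

There is one attempt and no reset: what is moved stays moved. The work goes in short steps, Python scripts to look and compute and a tool call to move; the robot and the scene stay as the last step left them, time stands still between calls to the robot, and variables do not carry over. Pictures are saved under pics/ and viewed, at most 14 in all, crops included, and the job is handed in when it is done.

Besides the shell and the picture viewer there is one more tool, called after "Call:" as name(argument=value, ...) on one line, values as JSON. arm_command: Moves the arm, as the interface text tells. Its arguments: {"type":"object","properties":{"targets":{"type":"array"},"force":{"type":"number"}},"required":["targets"]}

```bash
ls; mkdir -p pics; python3 - <<'E'
from bench import status, viewer
import cv2
for n in ("top","side","wrist"):
    print(n,viewer.camera_model(n))
    cv2.imwrite(f"pics/{n}0.png",viewer.snapshot(n)[:,:,::-1])
print(status.sense())
E
```

```text
pics
top {'vertical_fov': 50.97637097533719, 'cx': 259.9643951834969, 'cy': 190.98106518833322, 'k1': -0.08418505473363143, 'xyz': array([ 361.2569404 ,  -17.69611092, 1096.89135534]), 'attitude': array([-170.48468307,   -1.60683323,  -88.30097662])}
side {'vertical_fov': 46.89433498069724, 'cx': 253.34840809726632, 'cy': 196.62263115205357, 'k1': -0.09521129414888106, 'xyz': array([316.2840384, 815.9218713, 722.7518442]), 'attitude': array([-129.03959748,    0.85868362, -166.57558061])}
wrist {'vertical_fov': 71.43800039522533, 'cx': 260.79235510083697, 'cy': 193.39775364769923, 'k1': -0.04701146494380877, 'xyz': array([ 308.86420581, -518.47337427,  372.58676341]), 'attitude': array([ 1.63612066e+02,  1.36919305e-01, -6.59067853e+01])}
{'time': 0.15, 'joint_pos': array([-7.08398164e+01,  7.50569185e+00,  8.53141077e+01,  8.59171845e-04,
        8.72611265e+01, -4.89368183e+00]), 'qd': array([ 0.02752328, -0.15492756, -0.2207301 ,  0.05612162, -0.09243434,
        0.02062844]), 'joint_efforts': array([ 1.76128855e-03, -5.70066512e+01, -5.01158094e+01, -5.61930688e-05,
        9.74657567e-03,  7.53391623e-05]), 'tool_pos': array([ 244.44104555, -547.49864629,  230.48798982]), 'tcp_rot': array([-1.79919442e+02, -7.75857167e-03,  2.40538183e+01]), 'ft_force': array([ 0.21123974,  0.29926332, -0.12266739]), 'wrist_torque': array([-0.00645987,  0.02182159,  0.02082776]), 'grip_force': 0.0, 'finger_gap': 85.72687350231035}
```

View pics/top0.png

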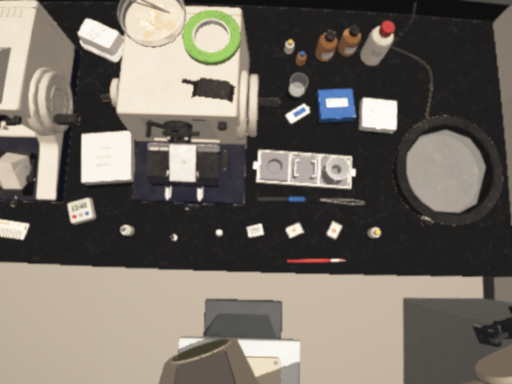

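View pics/side0.png

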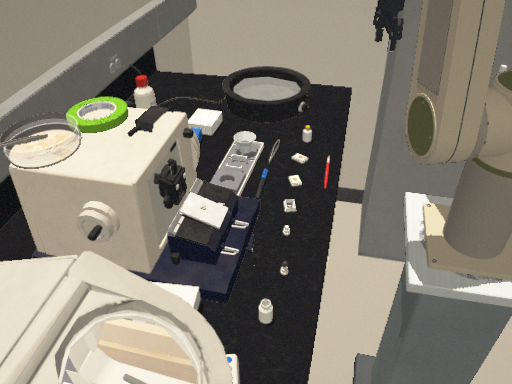

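The top view shows the row at v≈230: open vial (127,230), plungers (174,237) and (219,232), cassettes (255,230), (294,230) and (334,230), capped vial (375,232). The tray is at about (255-355, 150-188), with vial well, pocket and funnel from left to right. The side view shows the same row.

```bash
cat > h.py <<'E'
import numpy as np, cv2
from scipy.spatial.transform import Rotation as R
from bench import status, viewer
class Cam:
    def __init__(s,n,m=None):
        m=m or viewer.camera_model(n); s.f=192/np.tan(np.radians(m["vertical_fov"]/2))
        s.c=np.array([m["cx"],m["cy"]]); s.k=m["k1"]; s.p=np.array(m["xyz"])
        s.R=R.from_euler("xyz",m["attitude"],degrees=True).as_matrix()
    def ray(s,uv):
        d=(np.array(uv,float)-s.c)/s.f; q=d.copy()
        for _ in range(20): q=d/(1+s.k*(q@q))
        v=s.R@np.array([*q,1]); return v/np.linalg.norm(v)
    def plane(s,uv,z):
        v=s.ray(uv); return s.p+v*(z-s.p[2])/v[2]
    def proj(s,P):
        q=s.R.T@(np.array(P,float)-s.p); d=q[:2]/q[2]; return s.c+s.f*d*(1+s.k*(d@d))
def tri(c1,u1,c2,u2):
    a,b=c1.ray(u1),c2.ray(u2)
    t=np.linalg.lstsq(np.stack([a,-b],1),c2.p-c1.p,rcond=None)[0]
    P,Q=c1.p+a*t[0],c2.p+b*t[1]; return (P+Q)/2,np.linalg.norm(P-Q)
E
python3 - <<'E'
from h import *
t=cv2.imread("pics/top0.png"); s=cv2.imread("pics/side0.png")
T,S=Cam("top"),Cam("side")
a=cv2.resize(t[140:250,110:390],None,fx=2.8,fy=2.8,interpolation=cv2.INTER_CUBIC)
b=cv2.resize(s[115:335,200:340],None,fx=1.25,fy=1.25,interpolation=cv2.INTER_CUBIC)
b=np.rot90(b).copy()
m=np.zeros((a.shape[0]+b.shape[0],784,3),np.uint8); m[:a.shape[0]]=a; m[a.shape[0]:,:b.shape[1]]=b
cv2.imwrite("pics/m1.png",m); print(m.shape)
for n,c,im,(y0,y1,x0,x1) in (("T",T,t,(215,250,110,390)),("S",S,s,(115,335,272,320))):
    g=im[y0:y1,x0:x1].min(2); g=(im[y0:y1,x0:x1].max(2)>110).astype(np.uint8)
    k,_,st,ce=cv2.connectedComponentsWithStats(g)
    for i in range(1,k):
        if st[i,4]>12:
            u=ce[i]+[x0,y0]; print(n,u.round(1),st[i],c.plane(u,8).round(0))
for u in ((277,165),(304,168),(335,170)): print(T.plane(u,20).round(0))
E
```

```text
(483, 784, 3)
T [294.  229.8] [175   7  19  16 193] [ 441. -138.    8.]
T [333.8 229.6] [216   6  17  18 187] [ 445. -247.    8.]
T [126.4 229.7] [ 10   9  14  12 128] [426. 315.   8.]
T [254.8 230.1] [136   8  18  15 202] [437. -32.   8.]
T [374.3 232.2] [258  12  13  11 116] [ 441. -359.    8.]
T [218.9 232.1] [106  14   7   7  43] [429.  64.   8.]
T [174.6 237.1] [62 19  6  7 30] [411. 183.   8.]
S [306.9 133.5] [ 31  10   9  17 127] [ 441. -378.    8.]
S [274.8 147.4] [ 0 24  8 18 30] [ 523. -279.    8.]
S [299.6 157.6] [ 20  38  16  10 105] [ 443. -241.    8.]
S [294.7 180. ] [ 16  60  14  11 119] [ 439. -132.    8.]
S [289.2 205. ] [ 11  84  14  13 142] [436. -26.   8.]
S [286.  229.8] [ 10 110   8  10  62] [428.  65.   8.]
S [283.7 270.2] [  8 151   8   9  60] [410. 189.   8.]
S [318.  324.6] [ 44 194   4  26  65] [322. 310.   8.]
[617. -87.  20.]
[ 611. -162.   20.]
[ 608. -248.   20.]
```

View pics/m1.png

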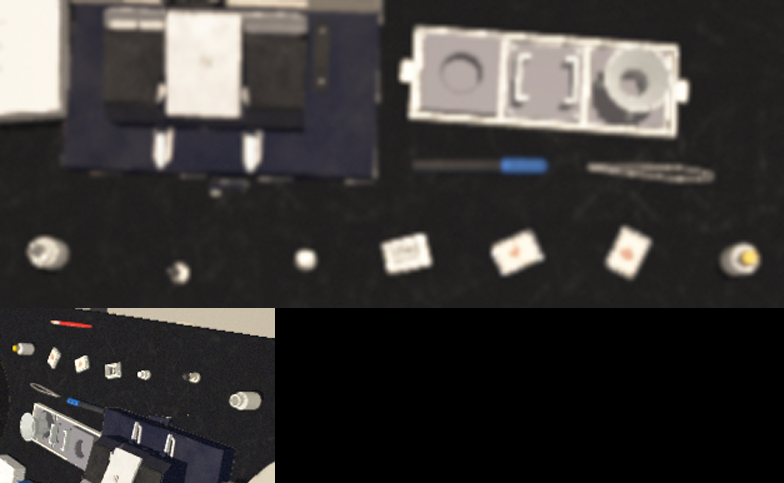

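The zoomed montage confirms the order. From left to right: open vial, tipped plunger (dark tip, 174,237), bare plunger, empty cassette, two blocks with red tissue, capped vial. Next I'll take closer wrist views.

Call:
arm_command(targets=[[[0.0235,0.046,0,0,0,-0.07,1],[0.0235,0.046,0,0,0,-0.07,1],[0.0235,0.046,0,0,0,-0.07,1],[0.0235,0.046,0,0,0,-0.07,1],[0.0235,0.046,0,0,0,-0.07,1],[0.0235,0.046,0,0,0,-0.07,1],[0.0235,0.046,0,0,0,0,1],[0.0235,0.046,0,0,0,0,1],[0,0,0,0,0,0,1],[0,0,0,0,0,0,1]]])

```text
time: 1.4
tool_pos: [432.4, -180.0, 231.1]
tcp_rot: [180.0, 0.0, 0.0]
ft_force: [0.9, 0.1, -0.2]
finger_gap: 85.4
grip_force: 0.0
```

```bash
python3 - <<'E'
from h import *
import pickle
s=status.sense(); print(s["tool_pos"],s["tcp_rot"],s["time"],s["qd"].round(2))
m=viewer.camera_model("wrist"); im=viewer.snapshot("wrist")[:,:,::-1]
print(m["xyz"],Cam("wrist",m).R[:,2])
pickle.dump(m,open("A.pkl","wb")); cv2.imwrite("pics/A.png",im); cv2.imwrite("pics/A2.png",cv2.resize(im,(800,600),interpolation=cv2.INTER_CUBIC))
E
```

```text
[ 432.3617197  -179.98228535  231.10113356] [1.79986665e+02 3.11054536e-02 4.43424806e-02] 1.4 [-1.72  0.11 -0.1  -0.07 -0.01  0.12]
[ 503.06392408 -180.01058271  373.29805478] [-2.83088547e-01  2.18217689e-05 -9.59093778e-01]
```

View pics/A2.png

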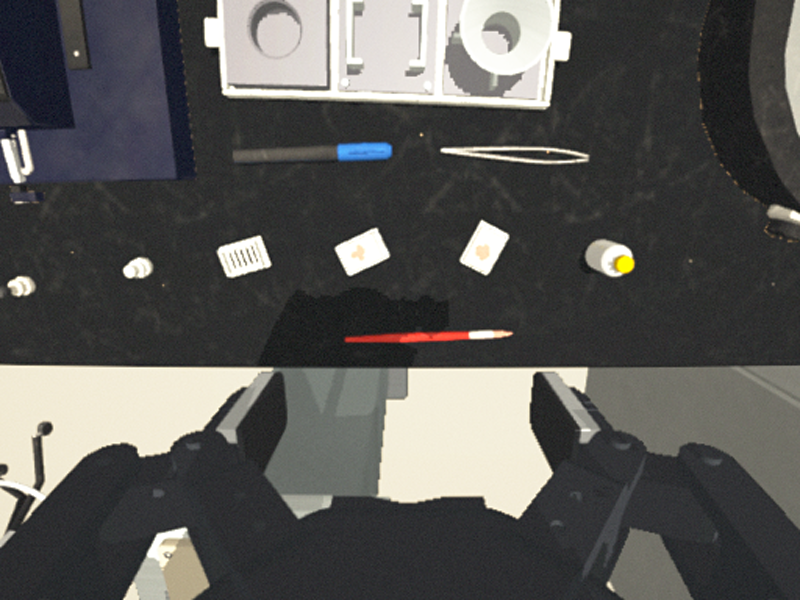

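View A (scaled 800x600) shows blocks at (362,252) and (485,248), capped vial (610,258), empty cassette (244,257), tipped plunger (20,287), and the tray partly at top, with wells at (277,28), (387,45) and (507,35). I'll take a second view with a baseline.

Call:
arm_command(targets=[[[0.02,-0.05,0,0,0,0,1],[0.02,-0.05,0,0,0,0,1],[0.02,0,0,0,0,0,1],[0,0,0,0,0,0,1],[0,0,0,0,0,0,1]]])

```text
time: 2.08
tool_pos: [491.6, -280.4, 231.0]
tcp_rot: [-180.0, 0.1, -0.1]
ft_force: [0.5, 0.4, 0.1]
finger_gap: 85.5
grip_force: 0.0
```

```bash
cat > blobs.py <<'E'
from h import *
import pickle
def load(n): return cv2.imread(f"pics/{n}.png"),Cam("wrist",pickle.load(open(n+".pkl","rb")))
def shoot(n):
    m=viewer.camera_model("wrist"); im=viewer.snapshot("wrist")[:,:,::-1]
    pickle.dump(m,open(n+".pkl","wb")); cv2.imwrite(f"pics/{n}.png",im)
def comps(mask,amin,amax):
    k,l,st,ce=cv2.connectedComponentsWithStats(mask.astype(np.uint8))
    return [(ce[i],st[i],l==i) for i in range(1,k) if amin<st[i,4]<amax]
E
python3 - <<'E'
from blobs import *
shoot("B")
im,c=load("B"); cv2.imwrite("pics/B2.png",cv2.resize(im,(800,600),interpolation=cv2.INTER_CUBIC))
for n in "AB":
    im,c=load(n); print(n,c.p.round(1))
    for ce,st,mk in comps(im.max(2)>130,40,1500):
        if 60<ce[1]<240:
            cnt=cv2.findContours(mk.astype(np.uint8),0,1)[0][0]; r=cv2.minAreaRect(cnt)
            print(ce.round(1),st,"rect",np.round(r[0],1),np.round(r[1],1),round(r[2],1),c.plane(ce,0).round(0))
    h=cv2.cvtColor(im,cv2.COLOR_BGR2HSV)
    for ce,st,mk in comps((h[...,0]>20)&(h[...,0]<35)&(h[...,1]>150)&(h[...,2]>120),20,1000): print("yellow",ce.round(1),st)
E
```

```text
A [ 503.1 -180.   373.3]
[ 11.  100.4] [  0  83  22  34 404] rect [ 11.1 100. ] [32.5 16.7] 76.0 [527. 167.   0.]
[232.6  96.4] [215  91  36  12 373] rect [232.6  96.3] [10.8 35.1] 87.1 [ 527. -143.    0.]
[328.9  98.1] [282  94  95  11 458] rect [329.  99.] [10. 94.] 90.0 [ 525. -270.    0.]
[501.5 136.5] [491 131  21  12 144] rect [501.7 136.2] [20.8  8. ] 13.2 [ 478. -524.    0.]
[309.5 158.3] [294 141  32  35 650] rect [309.5 158.4] [21.3 30.7] 28.6 [ 444. -248.    0.]
[231.4 160.8] [214 146  36  31 654] rect [231.4 160.8] [21.5 30.4] 63.4 [ 441. -139.    0.]
[155.7 164. ] [139 151  35  27 637] rect [155.6 164.1] [21.7 31.3] 74.1 [436. -30.   0.]
[390.1 164.7] [375 153  31  24 555] rect [390.6 164.8] [31.3 21.5] 26.6 [ 436. -365.    0.]
[ 88.  171.3] [ 79 165  19  13 196] rect [ 88. 171.] [12. 18.] 90.0 [426.  71.   0.]
[ 13.5 182.6] [  5 177  18  13 168] rect [ 13.5 182.6] [13.2 14.9] 59.0 [409. 193.   0.]
[276.3 215. ] [221 211 107   8 526] rect [274.  215.2] [  5.6 106.2] 87.4 [ 359. -203.    0.]
yellow [399.3 168.8] [393 164  13  11 116]
B [ 562.3 -280.6  373.2]
[159.6 142.8] [143 138  35  11 330] rect [160. 143.] [10. 34.] 90.0 [ 525. -139.    0.]
[254.3 143.6] [207 139  93  11 400] rect [253.  143.1] [92.1  9.7] 3.6 [ 524. -271.    0.]
[238.6 198.6] [225 183  29  32 552] rect [238.7 198.6] [19.7 28.2] 26.6 [ 444. -248.    0.]
[164.6 201.1] [148 187  34  29 578] rect [164.6 201.2] [20.6 28.6] 63.4 [ 440. -138.    0.]
[ 93.9 204. ] [ 77 192  35  25 575] rect [ 93.7 203.9] [20.1 31. ] 74.1 [435. -29.   0.]
[313.8 206.3] [303 194  23  25 443] rect [314. 206.] [24. 22.] 90.0 [ 432. -359.    0.]
[ 31.8 210.6] [ 22 204  20  14 196] rect [ 31.  210.5] [11.7 19.9] 71.6 [424.  74.  -0.]
yellow [317.3 213. ] [312 208  11  11  94]
```

View pics/B2.png

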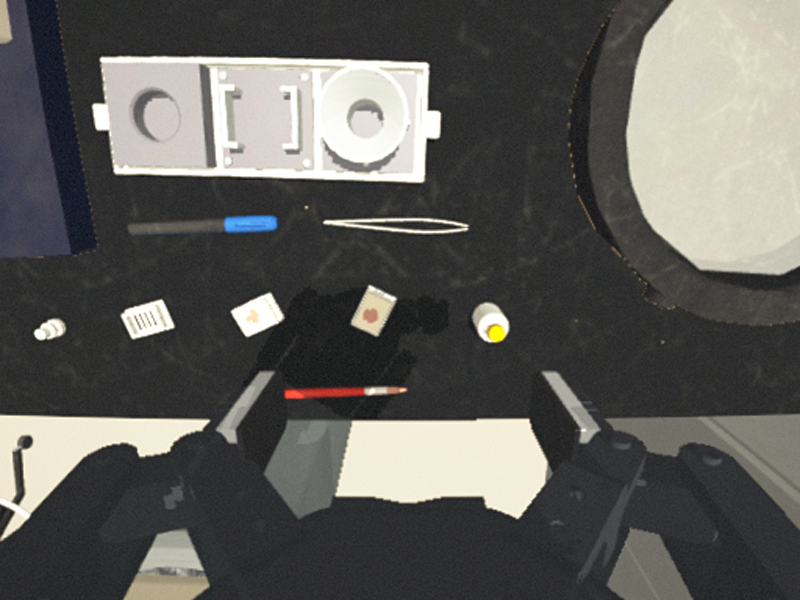

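View B shows the whole tray: vial well (157,115), pocket centre (260,120), funnel (365,117), with blocks at (258,314) and (374,311). One more view over the tray will let me triangulate it.

Call:
arm_command(targets=[[[0.02,0.058,0,0,0,0,1],[0.02,0.058,0,0,0,0,1],[0,0,0,0,0,0,1],[0,0,0,0,0,0,1]]])

```text
time: 2.62
tool_pos: [532.2, -163.9, 231.6]
tcp_rot: [180.0, -0.0, 0.1]
ft_force: [0.6, 0.7, -0.7]
finger_gap: 85.5
grip_force: 0.0
```

```bash
python3 - <<'E'
from blobs import *
shoot("C"); out=[]
A,B,C=load("A"),load("B"),load("C")
for n,s in (("vial body",((390.1,164.7),(313.8,206.3))),("cap",((399.3,168.8),(317.3,213.))),("b1",((231.4,160.8),(164.6,201.1))),("b2",((309.5,158.3),(238.6,198.6))),("empty",((155.7,164),(93.9,204)))):
    P,e=tri(A[1],s[0],B[1],s[1]); print(n,P.round(1),round(e,1))
# block yaws from rect corners at z=2
for n,(im,c) in (("A",A),("B",B)):
    for ce,st,mk in comps(im.max(2)>100,400,900):
        if 120<ce[1]<240 and st[3]>22:
            r=cv2.minAreaRect(cv2.findContours(mk.astype(np.uint8),0,1)[0][0]); bx=cv2.boxPoints(r)
            P=np.array([c.plane(q,4)[:2] for q in bx]); d=[P[1]-P[0],P[2]-P[1]]; L=[np.linalg.norm(v) for v in d]; v=d[int(np.argmax(L))]
            print(n,ce.round(0),"centre",P.mean(0).round(1),np.round(L,1),"long axis yaw",round(np.degrees(np.arctan2(v[1],v[0]))%180,1))
w=[cv2.resize(x[0][y:y+120,u:u+250],None,fx=3.1,fy=2.4*3.1/2.4,interpolation=cv2.INTER_CUBIC)[:295] for x,y,u in ((B,25,45),(C,60,120))]
o=np.vstack([x[:, :775] for x in w]); cv2.imwrite("pics/tray.png",o); print(o.shape,C[1].p)
E
```

```text
vial body [ 439.7 -354.1   21.6] 0.2
cap [ 439.3 -353.9   47.2] 0.0
b1 [ 441.1 -138.9    2.8] 0.1
b2 [ 444.9 -247.9    2.9] 0.1
empty [437.2 -32.4   5.2] 0.0
A [310. 158.] centre [ 444.6 -247.7] [42.7 30.2] long axis yaw 153.2
A [231. 161.] centre [ 441.1 -139. ] [43.3 30.5] long axis yaw 114.8
A [156. 164.] centre [436.8 -31.9] [45.9 30.2] long axis yaw 105.1
A [390. 165.] centre [ 436.7 -363.5] [29.6 47.7] long axis yaw 65.8
B [239. 198.] centre [ 445.5 -247.9] [43.4 28.8] long axis yaw 152.8
B [165. 201.] centre [ 441.  -139.1] [46.1 30.6] long axis yaw 114.6
B [ 94. 204.] centre [436.5 -31.3] [50.5 30.9] long axis yaw 105.2
B [314. 206.] centre [ 433.3 -357.1] [30.8 40.3] long axis yaw 45.6
(590, 775, 3) [ 602.76800167 -163.76456015  373.8700668 ]
```

View pics/tray.png

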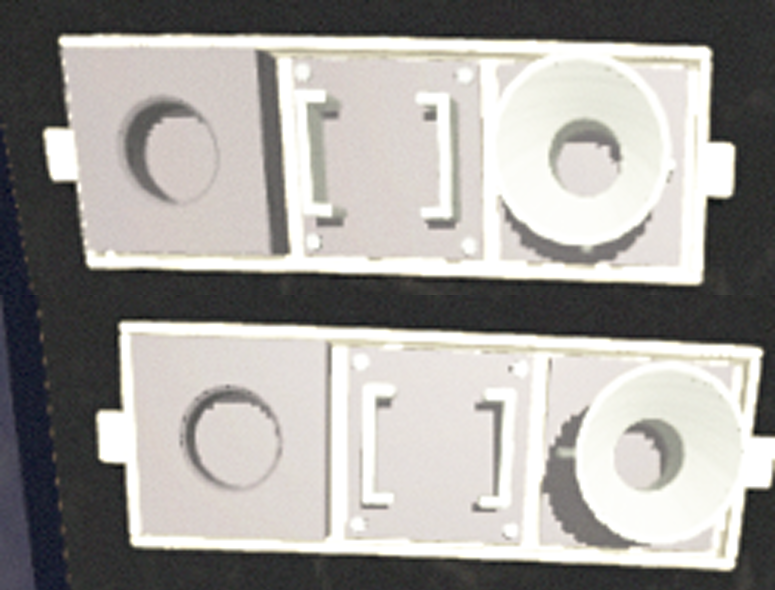

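```bash
python3 - <<'E'
from blobs import *
B,C=load("B")[1],load("C")[1]
F=dict(vhole=((169.5,150),(232,437)),NW=((303,72),(361,361)),NE=((465,75),(520,368)),SW=((314,241),(359,524)),SE=((468,246),(511,530)),
bNW=((298,92),(365,385)),bSW=((305,216),(364,505)),bNE=((455,92),(516,389)),bSE=((457,221),(508,509)),fun=((584.5,150.5),(660,452)),
cNW=((61,37),(121,322)),cNE=((712,46),(762,347)),cSE=((699,284),(738,568)),cSW=((88,268),(133,546)))
G={}
for n,(b,c) in F.items():
    P,e=tri(B,np.array(b)/3.1+[45,25],C,(np.array(c)-[0,295])/3.1+[120,60]); G[n]=P; print(n,P.round(1),round(e,1))
for k in ("NW NE SW SE","bNW bNE bSW bSE","cNW cNE cSW cSE"):
    Q=np.array([G[i] for i in k.split()]); d=(Q[0]+Q[2]-Q[1]-Q[3])/2; print(k,Q.mean(0).round(1),"yaw",np.degrees(np.arctan2(-d[0],d[1])).round(2),np.linalg.norm(d).round(1))
E
```

```text
vhole [614.1 -80.7  22.9] 0.4
NW [ 644.4 -132.5    9.1] 0.4
NE [ 642.1 -198.2    8.6] 0.1
SW [ 578.5 -130.4    9.6] 0.0
SE [ 576.  -196.    10.1] 0.3
bNW [ 634.1 -135.2   22.4] 0.0
bSW [ 587.4 -134.1   25. ] 0.3
bNE [ 633.4 -196.    18.5] 0.8
bSE [ 585.3 -193.8   18. ] 0.1
fun [ 608.2 -249.2   45. ] 0.3
cNW [659.6 -35.7  13.3] 0.3
cNE [ 651.1 -297.2   12.2] 0.3
cSE [ 560.8 -292.8   19.3] 1.4
cSW [569.5 -32.8  14.5] 0.7
NW NE SW SE [ 610.2 -164.3    9.4] yaw -2.16 65.7
bNW bNE bSW bSE [ 610.  -164.8   21. ] yaw -1.29 60.6
cNW cNE cSW cSE [ 610.3 -164.6   14.8] yaw -1.9 260.9
```

Measured positions:

| Thing | Position (mm) | Yaw |
|---|---|---|
| Tray centre / pocket | (610.2, -164.6) | -1.9° |
| Vial well | (613.3, -80.6) | |
| Funnel | (607.7, -248.8) | |
| Vial | (439.4, -354) | |
| Block 1 | (441, -139) | 24.7° |
| Block 2 | (445, -248) | 63° |

The heights fit: cap 47 mm, blocks 3 mm, frame 18-25 mm, pocket floor 9 mm. I'll start with the vial.

Call:
arm_command(targets=[[[-0.0186,-0.038,-0.03,0,0,0,0.4],[-0.0186,-0.038,-0.03,0,0,0,0.4],[-0.0186,-0.038,-0.03,0,0,0,0.4],[-0.0186,-0.038,-0.03,0,0,0,0.4],[-0.0186,-0.038,-0.03,0,0,0,0.4],[0,0,0,0,0,0,0.4],[0,0,-0.02,0,0,0,0.4],[0,0,-0.02,0,0,0,0.4],[0,0,-0.02,0,0,0,0.4],[0,0,0,0,0,0,0.4]]], force=40)

```text
time: 3.92
tool_pos: [438.3, -351.8, 18.5]
tcp_rot: [-179.8, 0.2, 0.0]
ft_force: [-0.6, 0.3, -0.2]
finger_gap: 59.7
grip_force: 0.0
```

Call:
arm_command(targets=[[[0,0,0,0,0,0,-1],[0,0,0,0,0,0,-1],[0,0,0,0,0,0,-1],[0,0,0,0,0,0,-1],[0,0,0,0,0,0,-1],[0,0,0,0,0,0,-1]]])

```text
time: 4.68
tool_pos: [440.3, -354.5, 22.4]
tcp_rot: [179.9, -0.1, -0.0]
ft_force: [-0.1, 0.6, 5.5]
finger_gap: 25.8
grip_force: 39.7
```

```bash
python3 - <<'E'
from blobs import *
shoot("D"); im,c=load("D"); im=cv2.resize(im,(800,600)); cv2.imwrite("pics/D2.png",im)
s=status.sense(); print(s["tool_pos"],s["finger_gap"],s["grip_force"])
E
```

```text
[ 440.34731344 -354.51815055   22.39577356] 25.377765800803633 39.68480408191681
```

Call:
arm_command(targets=[[[0,0,0.04,0,0,0,-1],[0,0,0.04,0,0,0,-1],[0,0,0.04,0,0,0,-1],[0.0248,0.039,0,0,0,0,-1],[0.0248,0.039,0,0,0,0,-1],[0.0248,0.039,0,0,0,0,-1],[0.0248,0.039,0,0,0,0,-1],[0.0248,0.039,0,0,0,0,-1],[0.0248,0.039,0,0,0,0,-1],[0.0248,0.039,0,0,0,0,-1]]])

```text
time: 5.98
tool_pos: [613.5, -79.6, 141.0]
tcp_rot: [180.0, 0.0, -0.0]
ft_force: [-0.3, -0.2, -1.3]
finger_gap: 25.7
grip_force: 39.5
```

Call:
arm_command(targets=[[[0,0,-0.03,0,0,0,-1],[0,0,-0.03,0,0,0,-1],[0,0,0,0,0,0,-1],[0,0,0,0,0,0,-1],[0,0,0,0,0,0,-1]]])

```text
time: 6.6
tool_pos: [614.4, -81.4, 83.3]
tcp_rot: [180.0, -0.2, -0.0]
ft_force: [-0.5, -0.7, 0.2]
finger_gap: 25.2
grip_force: 39.5
```

```bash
python3 - <<'E'
from blobs import *
s=status.sense(); print(s["tool_pos"],s["finger_gap"],s["grip_force"])
shoot("E"); im,c=load("E"); cv2.imwrite("pics/E2.png",cv2.resize(im,(640,480)))
E
```

```text
[614.3731584  -81.38821202  83.33018731] 25.229724329280735 39.47016477584839
```

View pics/E2.png

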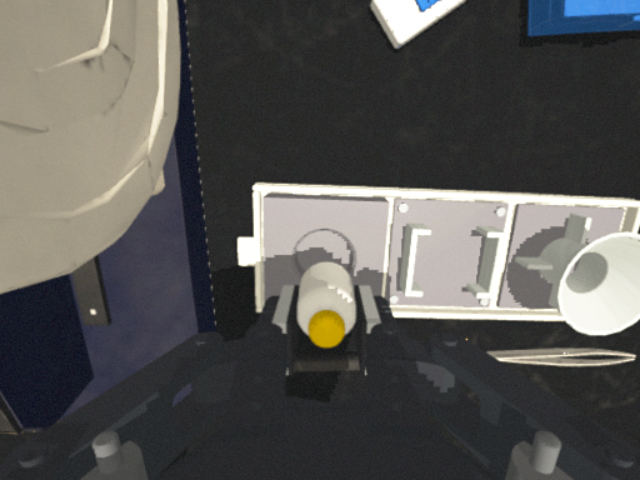

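The vial hangs upright between the fingers at (326,295), in line with the round well at (325,252), so I'll lower it.

Call:
arm_command(targets=[[[0,0,-0.02,0,0,0,-1],[0,0,-0.015,0,0,0,-1],[0,0,-0.009,0,0,0,-1],[0,0,-0.005,0,0,0,-1],[0,0,-0.003,0,0,0,-1],[0,0,0,0,0,0,-1],[0,0,0,0,0,0,-1]]])

```text
time: 7.52
tool_pos: [613.6, -80.9, 30.5]
tcp_rot: [180.0, -0.0, -0.0]
ft_force: [-3.9, 0.8, 6.4]
finger_gap: 25.6
grip_force: 40.0
```

```bash
python3 - <<'E'
from blobs import *
s=status.sense(); print(s["tool_pos"],s["finger_gap"],s["ft_force"])
E
```

```text
[613.56929818 -80.87103388  30.45210358] 25.560280450771597 [-3.8779187   0.8413149   6.36126435]
```

Vial is on the floor. Release, then go to block 1.

Call:
arm_command(targets=[[[0,0,0,0,0,0,0.1],[0,0,0,0,0,0,0.1],[0,0,0,0,0,0,0.1],[0,0,0.02,0,0,0,0.1],[0,0,0.05,0,0,0,0.1],[0,0,0.05,0,0,0,0.1]]])

```text
time: 8.28
tool_pos: [613.1, -80.9, 151.8]
tcp_rot: [180.0, -0.0, -0.0]
ft_force: [1.5, -0.6, 0.4]
finger_gap: 46.5
grip_force: 0.0
```

Call:
arm_command(targets=[[[-0.0344,-0.0116,0,0,0,0.182,0.1],[-0.0344,-0.0116,0,0,0,0.182,0.1],[-0.0344,-0.0116,0,0,0,0.182,0.1],[-0.0344,-0.0116,0,0,0,0.182,0.1],[-0.0344,-0.0116,0,0,0,0.182,0.1],[0,0,0,0,0,0.182,0.1],[0,0,0,0,0,0.182,0.1],[0,0,0,0,0,0.182,0.1],[0,0,0,0,0,0.182,0.1],[0,0,0,0,0,0.182,0.1]]])

```text
time: 9.52
tool_pos: [441.6, -139.1, 150.9]
tcp_rot: [179.9, 0.1, 104.6]
ft_force: [-1.2, 0.7, -0.6]
finger_gap: 47.2
grip_force: 0.0
```

Call:
arm_command(targets=[[[0,0,-0.04,0,0,0.182,0.1],[0,0,-0.04,0,0,0,0.1],[0,0,0,0,0,0,0.1],[0,0,0,0,0,0,0.1],[0,0,0,0,0,0,0.1]]])

```text
time: 10.15
tool_pos: [442.8, -139.6, 71.8]
tcp_rot: [179.9, 0.2, 114.7]
ft_force: [1.3, -0.1, -0.3]
finger_gap: 47.1
grip_force: 0.0
```

```bash
python3 - <<'E'
from blobs import *
s=status.sense(); print(s["tool_pos"],s["tcp_rot"],s["finger_gap"],s["grip_force"])
shoot("F"); im,c=load("F"); cv2.imwrite("pics/F2.png",cv2.resize(im,(640,480)))
print(c.proj([441.1,-138.9,9])*1.25, c.proj([*s["tool_pos"][:2],9])*1.25,c.proj([613.3,-80.6,58])*1.25)
E
```

```text
[ 442.83727509 -139.63122774   71.78857394] [1.79854246e+02 1.66845970e-01 1.14686971e+02] 47.14136954452494 0.0
[325.37516323 257.18753192] [327.33235913 259.20744393] [651.20671931 317.61244723]
```

View pics/F2.png

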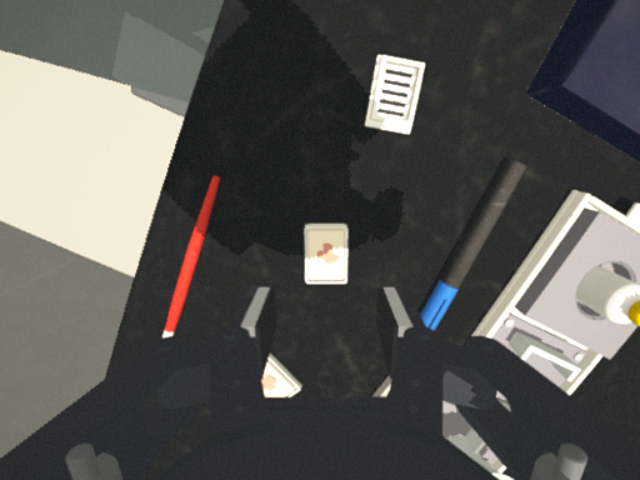

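Block 1 sits square at (326,254), centred between the fingers, and the vial stands in its well at (610,300). I'll descend and grip.

Call:
arm_command(targets=[[[0,0,-0.03,0,0,0,0.1],[0,0,-0.02,0,0,0,0.1],[0,0,-0.01,0,0,0,0.1],[0,0,-0.0035,0,0,0,0.1],[0,0,-0.002,0,0,0,0.1],[0,0,0,0,0,0,0.1]]], force=30)

```text
time: 10.95
tool_pos: [441.7, -139.1, 4.4]
tcp_rot: [180.0, 0.0, 114.7]
ft_force: [0.4, -0.3, -0.5]
finger_gap: 47.0
grip_force: 0.0
```

Call:
arm_command(targets=[[[0,0,0,0,0,0,-0.2],[0,0,0,0,0,0,-1],[0,0,0,0,0,0,-1],[0,0,0,0,0,0,-1],[0,0,0,0,0,0,-1]]])

```text
time: 11.58
tool_pos: [441.6, -139.1, 4.3]
tcp_rot: [180.0, 0.0, 114.7]
ft_force: [-1.0, -0.6, 6.3]
finger_gap: 22.8
grip_force: 29.7
```

Call:
arm_command(targets=[[[0,0,0.02,0,0,0,-1],[0,0,0.04,0,0,0,-1],[0,0,0.04,0,0,0,-1],[0.04225,-0.0064,0,0,0,-0.116,-1],[0.04225,-0.0064,0,0,0,-0.116,-1],[0.04225,-0.0064,0,0,0,-0.116,-1],[0.04225,-0.0064,0,0,0,-0.116,-1],[0,0,-0.03,0,0,0,-1],[0,0,-0.02,0,0,0,-1],[0,0,0,0,0,0,-1]]])

```text
time: 12.82
tool_pos: [607.6, -163.6, 50.7]
tcp_rot: [-179.7, -0.1, 88.1]
ft_force: [-0.4, -0.4, -0.7]
finger_gap: 23.0
grip_force: 29.6
```

Call:
arm_command(targets=[[[0,0,0,0,0,0,-1],[0,0,0,0,0,0,-1]]])

```text
time: 13.08
tool_pos: [611.0, -164.8, 55.5]
tcp_rot: [179.9, 0.0, 88.1]
ft_force: [-0.7, -0.3, -0.6]
finger_gap: 23.1
grip_force: 29.6
```

```bash
python3 - <<'E'
from blobs import *
s=status.sense(); print(s["tool_pos"],s["tcp_rot"],s["finger_gap"],s["grip_force"])
shoot("G"); im,c=load("G"); cv2.imwrite("pics/G2.png",cv2.resize(im,(640,480)))
E
```

```text
[ 610.95456978 -164.84407574   55.45187789] [1.79867517e+02 4.20730152e-02 8.81056956e+01] 23.087112249302823 29.646345376968384
```

View pics/G2.png

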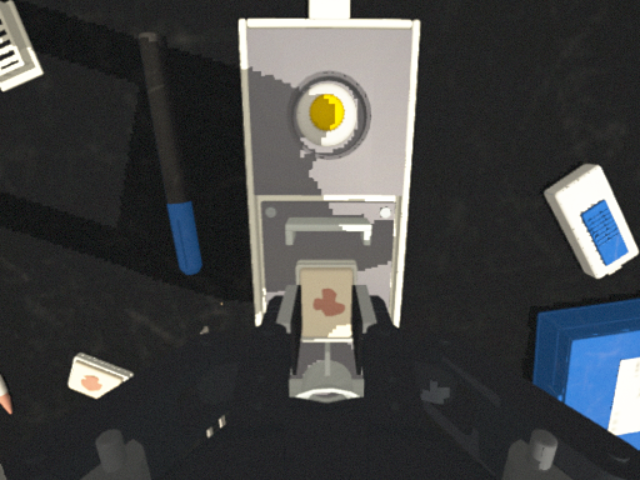

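The vial stands upright in its well at (327,110). Block 1 is held level over the pocket, square to the tray. Lower it.

Call:
arm_command(targets=[[[0,0,-0.02,0,0,0,-1],[0,0,-0.012,0,0,0,-1],[0,0,-0.006,0,0,0,-1],[0,0,-0.0035,0,0,0,-1],[0,0,0,0,0,0,-1],[0,0,0,0,0,0,-1]]])

```text
time: 13.88
tool_pos: [610.4, -164.6, 12.4]
tcp_rot: [180.0, 0.0, 88.1]
ft_force: [-0.2, -1.0, -0.1]
finger_gap: 23.0
grip_force: 29.7
```

Call:
arm_command(targets=[[[0,0,-0.0007,0,0,0,-0.2],[0,0,0,0,0,0,-0.2],[0,0,0,0,0,0,-0.2],[0,0,0.01,0,0,0,-0.2],[0,0,0.04,0,0,0,-0.2],[0,0,0.05,0,0,0,-0.2]]])

```text
time: 14.62
tool_pos: [609.2, -164.2, 112.0]
tcp_rot: [-179.9, -0.0, 88.1]
ft_force: [-0.2, -0.3, 0.2]
finger_gap: 33.9
grip_force: 0.0
```

Call:
arm_command(targets=[[[-0.0236,-0.0119,0,0,0,0.162,0.1],[-0.0236,-0.0119,0,0,0,0.162,0.1],[-0.0236,-0.0119,0,0,0,0.162,0.1],[-0.0236,-0.0119,0,0,0,0.162,0.1],[-0.0236,-0.0119,0,0,0,0.162,0.1],[-0.0236,-0.0119,0,0,0,0.162,0.1],[-0.0236,-0.0119,0,0,0,0.162,0.1],[0,0,-0.04,0,0,0,0.1],[0,0,0,0,0,0,0.1],[0,0,0,0,0,0,0.1]]])

```text
time: 15.88
tool_pos: [445.5, -248.0, 72.9]
tcp_rot: [-180.0, 0.0, 153.1]
ft_force: [-0.2, 0.2, 0.2]
finger_gap: 46.8
grip_force: 0.0
```

```bash
python3 - <<'E'
from blobs import *
s=status.sense(); print(s["tool_pos"],s["tcp_rot"],s["finger_gap"],s["grip_force"])
shoot("H"); im,c=load("H"); t=viewer.snapshot("top")[:,:,::-1]; cv2.imwrite("pics/top1.png",t)
o=np.zeros((480,800,3),np.uint8); o[:,:400]=cv2.resize(im,(640,480))[:,120:520]; o[:240,400:]=cv2.resize(t[140:200,250:350],(400,240),interpolation=cv2.INTER_CUBIC)
cv2.imwrite("pics/H2.png",o); print(c.proj([444.9,-247.9,9])*1.25-[120,0])
E
```

```text
[ 445.52912933 -247.95045606   72.85302218] [-1.79996052e+02  4.41725038e-02  1.53084072e+02] 46.81000524094896 0.0
[206.32012666 258.8128217 ]
```

View pics/H2.png

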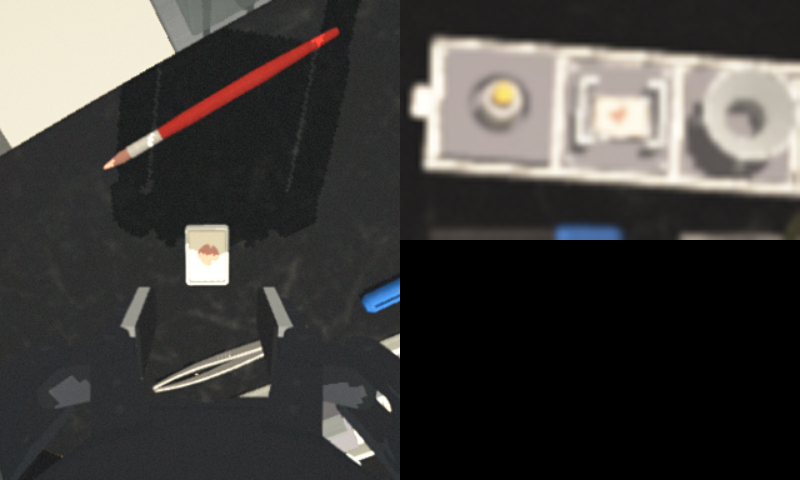

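Block 1 lies in the pocket (inset, 618,117), the vial stands in its well, and block 2 is centred between the fingers at (207,254). Grip it.

Call:
arm_command(targets=[[[0,0,-0.03,0,0,0,0.1],[0,0,-0.02,0,0,0,0.1],[0,0,-0.012,0,0,0,0.1],[0,0,-0.0038,0,0,0,0.1],[0,0,-0.002,0,0,0,0.1],[0,0,0,0,0,0,0.1]]])

```text
time: 16.73
tool_pos: [445.5, -248.2, 4.5]
tcp_rot: [-180.0, 0.1, 153.1]
ft_force: [-1.1, 0.1, 0.3]
finger_gap: 47.3
grip_force: 0.0
```

Call:
arm_command(targets=[[[0,0,0,0,0,0,-0.2],[0,0,0,0,0,0,-1],[0,0,0,0,0,0,-1],[0,0,0,0,0,0,-1],[0,0,0,0,0,0,-1]]])

```text
time: 17.35
tool_pos: [445.4, -248.1, 4.4]
tcp_rot: [-180.0, 0.1, 153.1]
ft_force: [-1.0, 1.2, 5.5]
finger_gap: 22.9
grip_force: 29.8
```

Call:
arm_command(targets=[[[0,0,0.02,0,0,0,-1],[0,0,0.04,0,0,0,-1],[0,0,0.04,0,0,0,-1],[0.0236,0.0119,0,0,0,-0.162,-1],[0.0236,0.0119,0,0,0,-0.162,-1],[0.0236,0.0119,0,0,0,-0.162,-1],[0.0236,0.0119,0,0,0,-0.162,-1],[0.0236,0.0119,0,0,0,-0.162,-1],[0.0236,0.0119,0,0,0,-0.162,-1],[0.0236,0.0119,0,0,0,-0.162,-1]]])

```text
time: 18.6
tool_pos: [610.7, -164.0, 103.3]
tcp_rot: [-180.0, -0.0, 87.8]
ft_force: [0.3, 0.2, 0.0]
finger_gap: 22.6
grip_force: 29.5
```

Call:
arm_command(targets=[[[0,0,0,0,0,0,-1],[0,0,-0.03,0,0,0,-1],[0,0,-0.01,0,0,0,-1],[0,0,0,0,0,0,-1],[0,0,0,0,0,0,-1],[0,0,0,0,0,0,-1]]])

```text
time: 19.35
tool_pos: [610.9, -164.9, 65.2]
tcp_rot: [179.9, 0.0, 88.1]
ft_force: [-0.4, 0.7, -0.1]
finger_gap: 22.5
grip_force: 29.6
```

```bash
python3 - <<'E'
from blobs import *
s=status.sense(); print(s["tool_pos"],s["tcp_rot"],s["finger_gap"],s["grip_force"])
shoot("I"); im,c=load("I"); cv2.imwrite("pics/I2.png",cv2.resize(im,(640,480)))
E
```

```text
[ 610.89643112 -164.92320059   65.15020196] [1.79892951e+02 3.73940443e-02 8.81145468e+01] 22.479727287303444 29.564884901046753
```

View pics/I2.png

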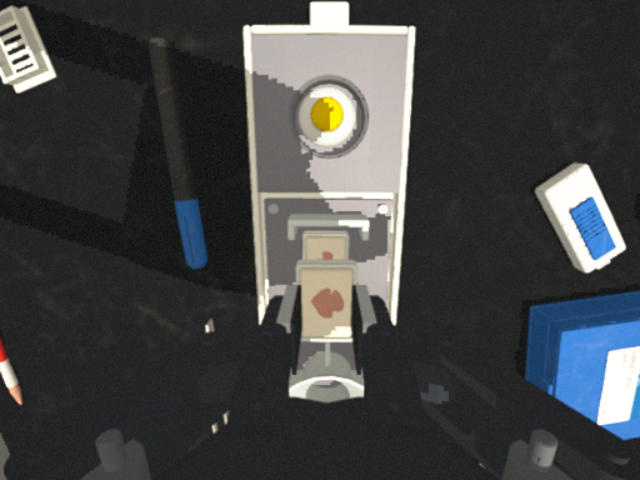

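Block 1 lies flat in the pocket and block 2 is held square above it. Lower, release and go to look at the plunger.

Call:
arm_command(targets=[[[0,0,-0.02,0,0,0,-1],[0,0,-0.012,0,0,0,-1],[0,0,-0.006,0,0,0,-1],[0,0,-0.0043,0,0,0,-1],[0,0,0,0,0,0,-1],[0,0,0,0,0,0,-1]]])

```text
time: 20.15
tool_pos: [610.4, -164.6, 21.6]
tcp_rot: [180.0, 0.0, 88.1]
ft_force: [0.0, -0.5, -0.6]
finger_gap: 22.7
grip_force: 29.6
```

Call:
arm_command(targets=[[[0,0,0,0,0,0,-0.2],[0,0,0,0,0,0,-0.2],[0,0,0,0,0,0,-0.2],[0,0,0.01,0,0,0,-0.2],[0,0,0.06,0,0,0,-0.2],[0,0,0.06,0,0,0,-0.2],[0,0,0,0,0,0,-0.2]]])

```text
time: 21.02
tool_pos: [614.5, -166.0, 160.2]
tcp_rot: [179.3, 0.2, 88.1]
ft_force: [0.4, -0.5, 0.7]
finger_gap: 34.0
grip_force: 0.0
```

Call:
arm_command(targets=[[[-0.05,0.02,0,0,0,0,-0.2],[-0.05,0.02,0,0,0,0,-0.2],[-0.05,0.02,0,0,0,0,-0.2],[-0.05,0.02,0,0,0,0,-0.2],[0,0.0436,0,0,0,0,-0.2],[0,0.0436,0,0,0,0,-0.2],[0,0.0436,0,0,0,0,-0.2],[0,0.0436,0,0,0,0,-0.2],[0,0,0,0,0,0,-0.2],[0,0,0,0,0,0,-0.2]]])

```text
time: 22.28
tool_pos: [410.0, 89.6, 151.4]
tcp_rot: [-180.0, 0.0, 88.2]
ft_force: [0.5, -0.5, 0.1]
finger_gap: 34.0
grip_force: 0.0
```

```bash
python3 - <<'E'
from blobs import *
shoot("J"); s=status.sense(); print(s["tool_pos"],s["tcp_rot"])
E
```

```text
[410.06111751  89.21264971 151.35400799] [-1.79984843e+02  2.62548252e-02  8.80956354e+01]
```

Call:
arm_command(targets=[[[0,0.05,0,0,0,0,-0.2],[0,0,0,0,0,0,-0.2],[0,0,0,0,0,0,-0.2],[0,0,0,0,0,0,-0.2]]])

```text
time: 22.82
tool_pos: [410.3, 138.7, 151.4]
tcp_rot: [-180.0, 0.0, 88.0]
ft_force: [-1.4, 0.2, 0.9]
finger_gap: 34.1
grip_force: 0.0
```

```bash
python3 - <<'E'
from blobs import *
shoot("K"); s=status.sense(); print(s["tool_pos"])
o=np.hstack([cv2.resize(load(n)[0],(400,300)) for n in "JK"]); t=viewer.snapshot("top")[:,:,::-1]; cv2.imwrite("pics/top2.png",t)
o2=np.zeros((540,800,3),np.uint8); o2[:300]=o; o2[300:,:400]=cv2.resize(t[140:200,250:350],(400,240),interpolation=cv2.INTER_CUBIC)
cv2.imwrite("pics/K2.png",o2)
for n in "JK":
    im,c=load(n); print(c.p.round(1))
    for ce,st,mk in comps(im.max(2)>110,80,900): print(n,ce.round(1),st,c.plane(ce,10).round(0))
E
```

```text
[410.29988118 138.81156812 151.41866861]
[411.1 161.4 293.6]
J [395.4  64.3] [374  53  44  22 713] [546. 207.  10.]
J [260.4  91.1] [252  81  17  18 164] [411. 185.  10.]
J [387.1 162.2] [367 154  40  17 551] [546. 109.  10.]
J [278.3 202.8] [271 195  15  17 208] [428.  66.  10.]
J [508.8 258.6] [504 242   8  29 132] [717. -17.  10.]
J [283.4 274.7] [271 259  25  33 507] [433. -26.  10.]
J [427.8 273.7] [391 267  75  16 729] [613. -33.  10.]
J [508.2 326.3] [502 316  10  26 139] [ 747. -126.   10.]
J [352.5 340.8] [348 335  10  15 108] [ 526. -134.   10.]
J [382.3 365.2] [374 355  19  20 155] [ 573. -182.   10.]
[411.6 210.4 293.6]
K [271.1  10.2] [257   0  31  25 590] [425. 306.  10.]
K [458.2   2.1] [411   0 101   6 497] [604. 312.  10.]
K [390.2 123.4] [370 114  42  19 625] [546. 198.  10.]
K [261.2 137.4] [253 130  17  17 153] [411. 188.  10.]
K [479.5 135.4] [468 131  23  10 146] [646. 184.  10.]
K [381.3 211.8] [363 204  38  16 457] [545. 100.  10.]
K [278.8 242.4] [272 234  15  19 214] [428.  66.  10.]
K [286.2 305.1] [272 292  29  27 516] [436. -22.  10.]
K [503.9 304.2] [493 296  19  23 290] [729. -39.  10.]
K [443.  304.8] [425 299  33  16 267] [642. -33.  10.]
K [505.2 347.8] [494 338  18  22 216] [ 753. -117.   10.]
K [383.9 366.8] [376 356  19  22 161] [ 575. -136.   10.]
K [449.  371.7] [444 364  11  18 107] [ 675. -155.   10.]
```

View pics/K2.png

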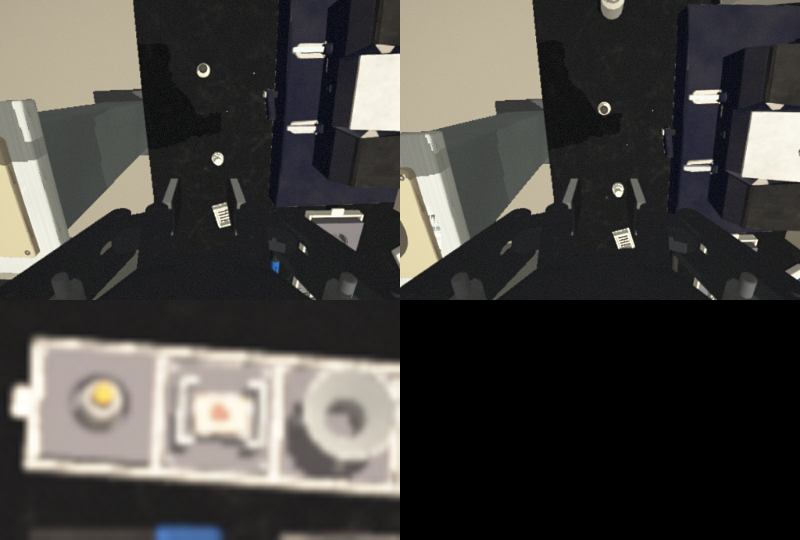

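The view shows the tipped plunger with its dark tip (J 203,70; K 604,108). Both blocks are stacked in the pocket in the inset. Next I triangulate the plunger.

```bash
python3 - <<'E'
from blobs import *
J,K=load("J"),load("K")
def f(I,x0,y0):
    im=I[0][y0-4:y0+22,x0-4:x0+22].max(2); w=(im>90).astype(np.uint8)
    cnt=max(cv2.findContours(w,0,1)[0],key=cv2.contourArea); (c,r)=cv2.minEnclosingCircle(cnt)
    hull=np.zeros_like(w); cv2.fillPoly(hull,[cv2.convexHull(cnt)],1)
    t=np.argwhere((hull>0)&(im<70))[:,::-1]; 
    return np.array(c)+[x0-4,y0-4],r,t.mean(0)+[x0-4,y0-4],len(t)
a,b=f(J,252,81),f(K,253,130); print(a,b)
print(tri(J[1],a[0],K[1],b[0]),tri(J[1],a[2],K[1],b[2]))
for I,q in((J,a),(K,b)): print(I[1].plane(q[0],4).round(1),I[1].plane(q[2],32).round(1))
E
```

```text
(array([260.03571415,  89.78571415]), 9.272411346435547, array([258.94736842,  88.36842105]), 19) (array([260.83950615, 138.31481457]), 8.591017723083496, array([259.        , 137.18181818]), 11)
(array([410.89489639, 186.54395282,   3.38384808]), np.float64(0.24880337612753886)) (array([409.40570244, 187.87194013,   4.44205816]), np.float64(1.1006887375341248))
[411.  186.5   4. ] [410.1 185.3  32. ]
[410.8 186.6   4. ] [409.1 190.   32. ]
```

Call:
arm_command(targets=[[[0.0007,0.0467,0,0,0,0,-0.1],[0,0,-0.03,0,0,0,-0.1],[0,0,-0.04,0,0,0,-0.1],[0,0,0,0,0,0,-0.1],[0,0,-0.03,0,0,0,-0.1],[0,0,-0.02,0,0,0,-0.1],[0,0,-0.0085,0,0,0,-0.1],[0,0,-0.003,0,0,0,-0.1],[0,0,0,0,0,0,-0.1],[0,0,0,0,0,0,-0.1]]], force=25)

```text
time: 24.18
tool_pos: [411.6, 186.8, 20.9]
tcp_rot: [179.9, -0.0, 88.1]
ft_force: [-0.0, -0.8, 0.2]
finger_gap: 38.5
grip_force: 0.0
```

Call:
arm_command(targets=[[[0,0,0,0,0,0,-0.4],[0,0,0,0,0,0,-1],[0,0,0,0,0,0,-1],[0,0,0,0,0,0,-1],[0,0,0,0,0,0,-1],[0,0,0,0,0,0,-1]]])

```text
time: 24.92
tool_pos: [411.1, 186.7, 20.2]
tcp_rot: [180.0, -0.0, 88.1]
ft_force: [0.1, 0.9, 3.3]
finger_gap: 11.0
grip_force: 24.5
```

Call:
arm_command(targets=[[[0,0,0.04,0,0,0,-1],[0,0,0.05,0,0,0,-1],[0,0,0.05,0,0,0,-1],[0,-0.055,0,0,0,0,-1],[0,-0.055,0,0,0,0,-1],[0,-0.055,0,0,0,0,-1],[0,-0.055,0,0,0,0,-1],[0,-0.055,0,0,0,0,-1]]])

```text
time: 25.92
tool_pos: [410.3, -90.1, 159.8]
tcp_rot: [180.0, -0.0, 88.1]
ft_force: [1.3, 0.6, 0.1]
finger_gap: 11.3
grip_force: 24.4
```

Call:
arm_command(targets=[[[0.0492,-0.0401,0,0,0,0,-1],[0.0492,-0.0401,0,0,0,0,-1],[0.0492,-0.0401,0,0,0,0,-1],[0.0492,-0.0401,0,0,0,0,-1],[0,0,0,0,0,0,-1],[0,0,-0.04,0,0,0,-1],[0,0,-0.02,0,0,0,-1],[0,0,0,0,0,0,-1],[0,0,0,0,0,0,-1],[0,0,0,0,0,0,-1]]])

```text
time: 27.18
tool_pos: [605.7, -246.8, 102.3]
tcp_rot: [179.8, 0.1, 88.1]
ft_force: [0.4, -0.6, 0.7]
finger_gap: 11.2
grip_force: 24.5
```

```bash
python3 - <<'E'
from blobs import *
s=status.sense(); print(s["tool_pos"],s["tcp_rot"],s["finger_gap"],s["grip_force"])
shoot("L"); im,c=load("L"); cv2.imwrite("pics/L2.png",cv2.resize(im,(640,480)))
print(c.proj([607.6,-248.8,54])*1.25,c.proj([607.6,-248.8,32])*1.25)
E
```

```text
[ 605.69300388 -246.75617899  102.26520811] [1.79829987e+02 7.74522148e-02 8.81165823e+01] 11.228965561493965 24.499404667003546
[330.90565402 269.52845251] [330.35322515 257.67189091]
```

View pics/L2.png

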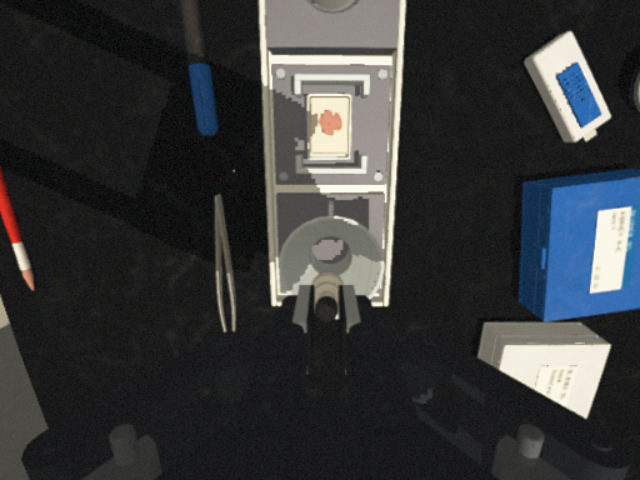

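Both blocks are neatly stacked at (330,125). The plunger hangs upright, tip up at (325,300), over the funnel centred at (332,262). Lower it.

Call:
arm_command(targets=[[[0,0,0,0,0,0,-1],[0,0,-0.02,0,0,0,-1],[0,0,-0.015,0,0,0,-1],[0,0,-0.008,0,0,0,-1],[0,0,-0.006,0,0,0,-1],[0,0,-0.003,0,0,0,-1],[0,0,0,0,0,0,-1],[0,0,0,0,0,0,-1]]])

```text
time: 28.22
tool_pos: [604.8, -246.3, 48.0]
tcp_rot: [180.0, 0.0, 88.1]
ft_force: [2.3, -0.4, -0.9]
finger_gap: 10.8
grip_force: 24.6
```

The last travel fell short by about 3 mm (measured 604.8, -246.3), so I'll correct that before release.

Call:
arm_command(targets=[[[0.0015,-0.0013,0,0,0,0,-1],[0.0014,-0.0012,0,0,0,0,-1],[0,0,0,0,0,0,-1],[0,0,0,0,0,0,-1]]])

```text
time: 28.72
tool_pos: [607.4, -248.9, 47.9]
tcp_rot: [-180.0, -0.0, 88.1]
ft_force: [0.2, -0.0, -0.3]
finger_gap: 11.1
grip_force: 24.7
```

Call:
arm_command(targets=[[[0,0,0,0,0,0,-0.55],[0,0,0,0,0,0,-0.55],[0,0,0,0,0,0,-0.55],[0,0,0.01,0,0,0,-0.55],[0,0,0.04,0,0,0,-0.55],[0,0,0.06,0,0,0,-0.55],[0,0,0.06,0,0,0,0],[0,-0.03,0,0,0,0,0],[0,-0.03,0,0,0,0,0],[0,0,0,0,0,0,0]]])

```text
time: 29.98
tool_pos: [607.2, -310.9, 218.8]
tcp_rot: [180.0, 0.1, 88.0]
ft_force: [0.2, 0.1, -0.6]
finger_gap: 42.6
grip_force: 0.0
```

Call:
arm_command(targets=[[[0,0,0,0,0,0,0],[0,0,0,0,0,0,0],[0,0,0,0,0,0,0]]])

```text
time: 30.35
tool_pos: [607.8, -308.0, 218.1]
tcp_rot: [180.0, -0.0, 88.2]
ft_force: [0.1, -0.0, -0.3]
finger_gap: 42.9
grip_force: 0.0
```

```bash
python3 - <<'E'
from blobs import *
s=status.sense(); print(s["tool_pos"],s["finger_gap"],s["grip_force"])
shoot("M"); im,c=load("M"); cv2.imwrite("pics/M2.png",cv2.resize(im,(800,600),interpolation=cv2.INTER_CUBIC))
print(c.proj([607.6,-248.8,40])*1.5625)
h=cv2.cvtColor(im,cv2.COLOR_BGR2HSV)
a=c.proj([607.6,-248.8,40]); x,y=int(a[0]),int(a[1]); g=im[y-25:y+25,x-25:x+25].max(2)
for ce,st,_ in comps(g<50,8,400): print("dark",c.plane(ce+[x-25,y-25],40).round(1),st)
E
```

```text
[ 607.75534741 -308.04646592  218.09869224] 42.87902912917736 0.0
[406.41229997 197.43328832]
```

View pics/M2.png

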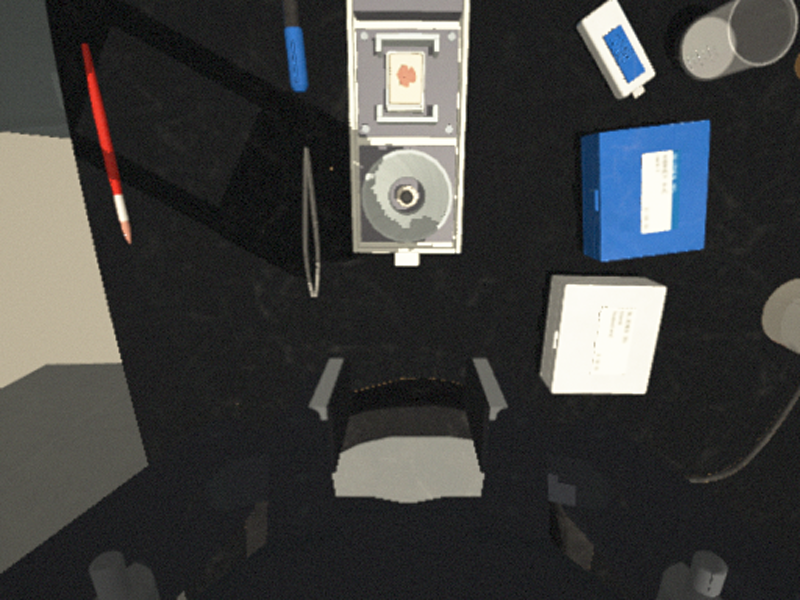

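The plunger stands tip up, centred in the funnel well at (406,196). The blocks are stacked at (406,82), and the gripper is open and clear of everything, so I'll hand in.

```bash
python3 -c "
from bench import job
print(job.hand_in())"
```

```text
the job is handed in; nothing more can be done
None
```

I handed the job in at about 30 s of robot time: both wax blocks are stacked wax up in the pocket, the capped vial stands in its well, the tipped plunger stands tip up under the funnel, I never touched the look-alikes, and the gripper is open and clear; no verdict came back.

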